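# Centre a density bottle on the balance and tare it

## Task

The small stoppered density bottle stands off to one side of the balance pan, where it would give a false reading. With light nudges of the fingertips, kept low so that it slides and does not tip, bring the bottle to the middle of the pan; do not knock it over, lean on the pan, or pinch or lift anything. Then, with the bottle standing free, press the tare key right down and let it go; leave the other things on the bench as they are.

Things in the scene. Friction and masses are not known exactly. Their poses are not given: they have to be found in the camera images.
- balance: laboratory balance, white and grey plastic, fixed to the table. Origin on the table right under the pan's centre. Its -x axis points to its front (key side). The housing is 150 mm wide (y); it is 50 mm high from x=-65 to +75 mm, and its front deck is 36 mm high from x=-142 to -65 mm, with a sloping display at x=-100 to -64 mm whose highest edge is at 54 mm and the tare key at x=-118 mm, y=0
- pan: the round steel weighing pan, 80 mm across, 3 mm thick, on a springy cell (sinks about 0.25 mm per N, at most 1.5 mm). Origin in the middle of its top face, 64 mm above the table; z up; its yaw is arbitrary. Its rim stands 11 mm clear above the housing
- density_bottle: loose 25 ml pycnometer, clear glass, white stopper fixed, 35 g, 62 mm high, round about z. Origin in the middle of its underside, z up. Flat foot 25 mm across; round bulb, widest (37 mm) at 16 mm height; 19 mm neck from 34 mm up. Pushed level at 16 mm or lower it slides on the pan (0.3 N), on shoulder or neck it tips. An upright finger with its tip 4 to 12 mm above the pan meets the widest part
- tare_top (a point): middle of the top face of the tare key, the only raised key: a grey sprung bar 40 mm wide (balance y) by 16 mm (balance x), in the middle of the front deck below the display, its top about 42 mm above the table and 6 mm above the deck
- tare_key (a joint): how far the tare key is pressed, m: 0 up, 0.003 right down (about 3.3 N); springs back when released
- weigh_tin: closed round metal tin, 51 mm across, 26 mm high, on the table; bystander, origin under its middle
- dropper_bottle: amber bottle with black rubber dropper, 28 mm across, 92 mm high, on the table; bystander, origin under its middle
- vial_a: small amber capped vial, 12 mm across, 32 mm high, standing on the table; bystander, origin under its middle
- vial_b: small clear capped vial, 12 mm across, 32 mm high, standing on the table; bystander, origin under its middle
- tweezers: steel tweezers, 132 mm long, lying on the table; bystander, origin under the middle
- screw_jar: screw-top jar, 43 mm across, 51 mm high, on the table behind the balance; bystander, origin under its middle
- marker_pen: marker pen, 121 mm long, lying on the table; bystander, origin under the middle
- tape_roll: roll of tape, 62 mm across, 19 mm high, lying on the table; bystander, origin under its middle

How it is judged (in metres and radians):
On the way, in this order (a step that is already met when the one before it is completed fails the run):
1. the bottle stands upright in the middle of the pan, at rest and untouched (horizontal distance between density_bottle and pan below 0.006 m and z of density_bottle in the frame of pan between -0.004 and 0.004 m and angle between density_bottle's own z axis and vertical below 0.06 rad and linear speed of density_bottle below 0.01 m/s and angular speed of density_bottle below 0.3 rad/s and contact force between each of the arm, the fingers and density_bottle below 0.05 N), for 0.3 s.
2. the tare key is pressed right down (value of joint tare_key above 0.0022 m), for 0.1 s.
At the end, for the whole second after the job is handed in: the bottle stands upright on the pan with its axis within 6 mm of the pan's centre, at rest, and the tare key has been pressed more than 2.2 mm after the centring and is up again (less than 0.8 mm) (horizontal distance between density_bottle and pan below 0.006 m and z of density_bottle in the frame of pan between -0.004 and 0.004 m and angle between density_bottle's own z axis and vertical below 0.06 rad and linear speed of density_bottle below 0.01 m/s and angular speed of density_bottle below 0.3 rad/s and value of joint tare_key below 0.0008 m); the robot touches nothing.
It fails at once if the bottle is tipped (more than 0.35 rad from upright) or falls off the pan (angle between density_bottle's own z axis and vertical above 0.35 rad or z of density_bottle in the frame of pan below -0.006 m).
It fails at once if the bottle is shoved or squeezed, or the pan is leaned on (more than 4 N) (contact force between any of the fingers, the arm and density_bottle above 4 N or contact force between any of the fingers, the arm and pan above 4 N).
It fails at once if the bottle is lifted off the pan (z of density_bottle in the frame of pan above 0.008 m).
It fails at once if the tare key is pressed while the bottle is off the middle (value of joint tare_key above 0.0022 m and horizontal distance between density_bottle and pan above 0.0075 m).
It fails at once if a bystander on the bench is moved by more than 15 mm (distance of any of weigh_tin, dropper_bottle, vial_a, vial_b, tweezers, screw_jar, marker_pen, tape_roll from where it was at the start of the episode above 0.015 m).
It also fails if it takes over 54 s, if anything falls off the work surface, if the arm or the gripper's body presses on something with over 40 N, if the wrist force passes 120 N, or if a joint passes its speed limit or range.

## Robot

A 6-joint arm with a two-finger parallel gripper is mounted at the origin on a cart in front of the work surface, level with it; the furniture and walls round the work are solid. World frame = base frame: x ahead of the robot, y to its left, z up, the work surface at z = 0. Lengths are in mm, angles in rad, forces in N, time in s.
With the tool pointing down it reaches from about 350 to 775 mm from the base axis. Payload 7.3 kg.
Tool frame: the origin (TCP) lies at the very end of the fingers, on their centre line; the grasp point (between the pads) lies 19 mm behind it; z points along the fingers, y is the line along which they close (so a half turn about z gives the same grasp; the last joint's range is limited). The gripper opens to 92 mm and grips with 3 to 60 N. Pads are 19 mm wide; open, the fingers measure 130 mm over their backs; the gripper's body (75 mm by 190 mm) begins 47 mm behind the grasp point.
Start: joints at [-1.365, 0.342, 1.524, -0, 1.275, -0.146], TCP at [180.932, -492.858, 226.741] pointing down, gripper open.
Joint ranges: [-2.53, 2.53], [-0.77, 2.02], [0.04, 2.7], [-1, 4.14], [0.28, 2.66], [-3.11, 3.11]. Speed limits (rad/s): [2.57, 2.57, 3.14, 3.14, 3.14, 3.14].

## Interface

Orientations are given as [roll, pitch, yaw] about the fixed x, y, z axes, in that order (R = Rz(yaw) Ry(pitch) Rx(roll)).
In Python, from plant import * gives the robot as it stands.
- The arm moves only by the tool arm_command, never from a script. Its arguments are lists of equal length, an entry for each row: "gripper": the finger opening in mm, from 0 to 91.8; "dp": the shift along the tool's x, y, z in units of 25 mm (1.0 is 25 mm), a list of three; "twist": the turn about the tool's z in units of 5 degrees (1.0 is 5 degrees). A call has exactly 5 rows; each row shifts and turns the commanded pose from where the row before left it, along the tool's axes as they then stand; what a row does not reach is not made up. A row lasts 1/8 s, in which the tool goes at most 62.5 mm and 10.7 degrees, less where a joint would pass 70% of its speed; a pose out of reach is approached as far as the arm can. A call is refused whole if a number of a shift passes 1 or a number of a turn 1, either way. A call with a gripper value outside its range is refused whole. The fingers move at their own pace and stop on an object; the grip force is fixed at half the most. Time passes only in rows, so rows that do not move let the fingers close, or fill a call up. It gives the time, the measured TCP pose, the force, the opening and the grip force at its end, in the units of the state.
- get_obs(): the state, without advancing time (a new reading comes with each control period).
- capture(name): name is "scene" or "side" or "wrist"; returns the picture (480x640x3 uint8, red, green, blue); there is no depth.
- get_calibration(name): a dict with "mtx" (3x3 intrinsics, pixels), "position" and "attitude" of the camera in the world; the wrist camera has in their place "mount" (4x4, takes a point from camera to tool coordinates, whose origin is the TCP and whose axes are the flange's). Camera axes: x right, y down, z forward; pixel columns grow to the right and rows downward; lengths in mm; the calibration is good to about 2 mm. A picture is of the moment at which its call begins: read the wrist's pose just before it. get_calibration takes no time and is no camera call.
- close_job(): hands the job in; it is judged then, once.
The state is a dict: "time": time; "joint_positions": joint angles; "dq": joint speeds; "tau": joint torques, N m; "tool_pos": TCP position; "tcp_rot": TCP orientation; "contact_force": force on the tool from outside, world axes, zero at the start; "moment": the same for the moment, N m; "grip_width": finger opening in mm; "finger_force": force on a finger pad.
Only numpy, scipy, OpenCV 4.12 (cv2) and the standard library are available. Lean on these libraries where they do the work, as an engineer would, in place of code of your own. Each camera call takes 0.05 s, during which the arm holds its last target. There are 200 camera calls.

## Working session

There is one attempt and no reset: what is moved stays moved. The work goes in short steps, Python scripts to look and compute and a tool call to move; the robot and the scene stay as the last step left them, time stands still between calls to the robot, and variables do not carry over. Pictures are saved under pics/ and viewed, at most 10 in all, crops included, and the job is handed in when it is done.

Besides the shell and the picture viewer there is one more tool, called in YAML: its name, and indented under it one key for each argument. arm_command: Moves the arm, as the interface text tells. Its arguments: {"type":"object","properties":{"gripper":{"type":"array"},"dp":{"type":"array"},"twist":{"type":"array"}},"required":["gripper","dp","twist"]}

```bash
mkdir -p pics; ls
python3 - <<'E'
from plant import *
import cv2
o=get_obs();print(o)
for n in ("scene","side"):
    im=capture(n);cv2.imwrite(f"pics/{n}0.png",im[:,:,::-1]);print(n,get_calibration(n))
print(get_calibration("wrist"))
E
```

```text
pics
{'time': 0.0, 'joint_positions': array([-1.36498240e+00,  3.42714593e-01,  1.52501952e+00, -6.46472077e-08,
        1.27541802e+00, -1.46055679e-01]), 'dq': array([-0.00083116,  0.00038358, -0.00204971,  0.00047241,  0.00070503,
       -0.0017923 ]), 'tau': array([ 1.15057514e-04, -4.31246710e+01, -2.44215059e+01,  7.18762306e-02,
        5.59891749e-02, -1.41873629e-04]), 'tool_pos': array([ 180.85081136, -492.42517808,  226.04832182]), 'tcp_rot': array([-3.14004977e+00, -2.26900795e-04,  3.51869453e-01]), 'contact_force': array([ 0.18214819,  0.31954043, -0.07641497]), 'moment': array([ 0.01422299,  0.03135802, -0.02938823]), 'finger_force': 0.0, 'grip_width': 91.60403814432387}
scene {'mtx': array([[465.39731036,   0.        , 320.67008324],
       [  0.        , 465.39731036, 234.68607599],
       [  0.        ,   0.        ,   1.        ]]), 'position': array([ 570.37130461, -615.22135889,  572.30014177]), 'attitude': array([-2.24668396,  0.0086502 , -0.02283971])}
side {'mtx': array([[563.28920576,   0.        , 315.28162867],
       [  0.        , 563.28920576, 244.74160826],
       [  0.        ,   0.        ,   1.        ]]), 'position': array([376.42942737, 806.35678068, 970.05165441]), 'attitude': array([-2.42749635, -0.01156048, -2.88119952])}
{'mtx': array([[374.11996798,   0.        , 314.21181627],
       [  0.        , 374.11996798, 236.20510664],
       [  0.        ,   0.        ,   1.        ]]), 'mount': array([[ 2.61738069e-04, -9.55843942e-01, -2.93874615e-01,
         7.94385979e+01],
       [ 9.99999672e-01,  2.49588883e-05,  8.09464881e-04,
         3.17973086e-01],
       [-7.66387320e-04, -2.93874731e-01,  9.55843635e-01,
        -1.57452208e+02],
       [ 0.00000000e+00,  0.00000000e+00,  0.00000000e+00,
         1.00000000e+00]])}
```

View pics/scene0.png

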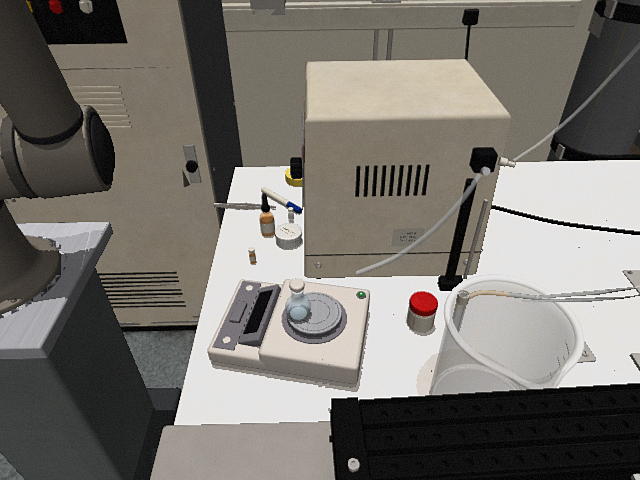

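View pics/side0.png

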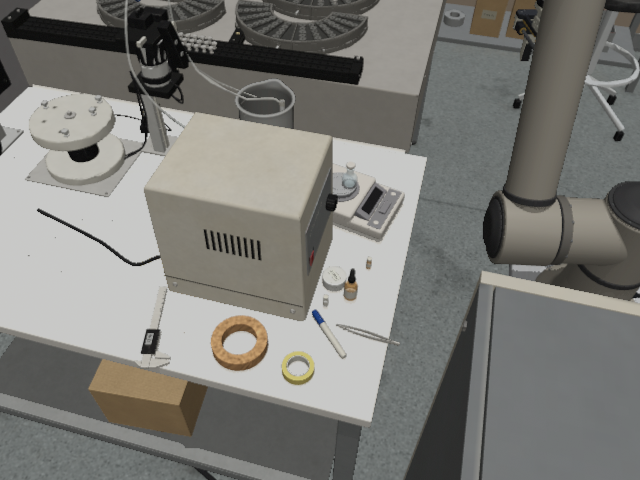

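The scene view shows the balance with its pan around (314,316), the bottle at about (298,303) and the key bar near (238,312). The furnace stands close behind it. The side view shows the bottle at (350,180), partly behind the furnace.

```bash
cat > h.py <<'E'
import numpy as np, cv2
from scipy.spatial.transform import Rotation as R
from plant import *
def cam(n,o=None):
    c=get_calibration(n)
    if n=="wrist":
        T=np.eye(4);T[:3,:3]=R.from_euler('xyz',o['tcp_rot']).as_matrix();T[:3,3]=o['tool_pos']
        M=T@c['mount'];return c['mtx'],M[:3,:3],M[:3,3]
    return c['mtx'],R.from_euler('xyz',c['attitude']).as_matrix(),np.array(c['position'])
def cast(C,uv,z):
    K,A,p=C;d=(A@np.linalg.inv(K)@np.c_[np.atleast_2d(uv),np.ones(len(np.atleast_2d(uv)))].T).T
    return p+d*((z-p[2])/d[:,2])[:,None]
def proj(C,P):
    K,A,p=C;q=(K@A.T@(np.atleast_2d(P)-p).T).T;return q[:,:2]/q[:,2:]
E
python3 - <<'E'
from h import *
C=cam("scene")
for n,uv,z in [("pan",(314,316),64),("bottlefoot",(298,317),64),("key",(238,312),42),("hous corner BL",(209,350),36),("FL",(242,281),36),("FR top",(369,291),50),("BR top",(358,383),50),("furn",(305,275),0),("furn r",(437,275),0),("screwjar",(420,330),0),("table L",(180,420),0)]:
    print(n,cast(C,uv,z)[0].round(1))
im=cv2.imread("pics/scene0.png")[260:400,190:390]
cv2.imwrite("pics/c0.png",cv2.resize(im,None,fx=4,fy=4,interpolation=cv2.INTER_CUBIC))
E
```

```text
pan [ 566.6 -167.4   64. ]
bottlefoot [ 543.7 -168.6   64. ]
key [ 451.7 -136.6   42. ]
hous corner BL [ 417.6 -201.2   36. ]
FL [449.1 -63.7  36. ]
FR top [ 652.7 -106.6   50. ]
BR top [ 621.6 -269.6   50. ]
furn [551.3 -15.    0. ]
furn r [784.8 -22.4   0. ]
screwjar [ 731.4 -144.7    0. ]
table L [ 387.6 -285.4    0. ]
```

View pics/c0.png

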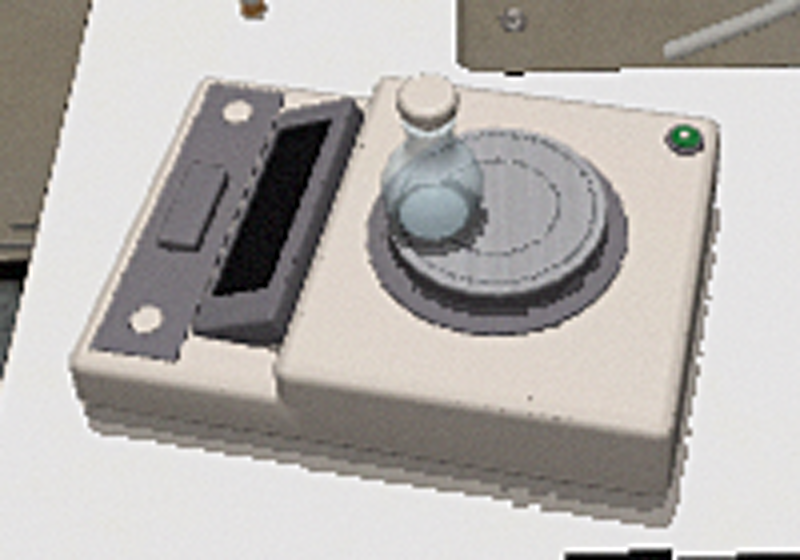

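The enlarged crop has the pan ellipse centred near crop (497,212), which is full-frame (314,313). The bottle foot is at crop (433,213), about 22 mm towards the front (world −x), and the key is at crop (193,207). I'll move above it for a wrist view.

arm_command:
  gripper: [90,90,90,90,90]
  dp:
    - [1,-0.4,0]
    - [1,-0.4,0]
    - [1,-0.4,0]
    - [1,-0.4,0]
    - [1,-0.4,0]
  twist: [0,0,0,0,0]

```text
time: 0.72
tool_pos: [281.5, -402.0, 226.4]
tcp_rot: [-3.141, 0.0, 0.352]
contact_force: [-0.2, -0.5, 0.1]
grip_width: 89.8
finger_force: 0.0
```

arm_command:
  gripper: [90,90,90,90,90]
  dp:
    - [1,-0.4,0]
    - [1,-0.4,0]
    - [1,-0.4,0]
    - [1,-0.4,0]
    - [1,-0.4,0]
  twist: [0,0,0,0,0]

```text
time: 1.35
tool_pos: [381.6, -312.0, 226.4]
tcp_rot: [-3.141, 0.0, 0.352]
contact_force: [0.3, 0.2, -0.1]
grip_width: 90.1
finger_force: 0.0
```

arm_command:
  gripper: [90,90,90,90,90]
  dp:
    - [1,-0.4,0]
    - [1,-0.4,0]
    - [1,-0.4,0]
    - [1,-0.4,0]
    - [1,-0.4,0]
  twist: [0,0,0,0,0]

```text
time: 1.98
tool_pos: [481.7, -222.0, 226.4]
tcp_rot: [-3.141, 0.001, 0.352]
contact_force: [0.7, -0.8, 0.2]
grip_width: 89.9
finger_force: 0.0
```

arm_command:
  gripper: [90,90,90,80,70]
  dp:
    - [1,-0.4,0]
    - [1,-0.4,0]
    - [1,-0.4,0]
    - [0,0,0]
    - [0,0,0]
  twist: [-1,-1,-1,-1,-1]

```text
time: 2.6
tool_pos: [536.3, -163.4, 226.1]
tcp_rot: [-3.141, 0.001, 0.792]
contact_force: [0.7, 0.3, -0.3]
grip_width: 74.4
finger_force: 0.0
```

arm_command:
  gripper: [70,70,70,70,70]
  dp:
    - [0,0,0]
    - [0,0,0]
    - [0,0,0]
    - [0,0,0]
    - [0,0,0]
  twist: [-1,-1,-1,-1,-1]

```text
time: 3.22
tool_pos: [536.0, -163.8, 226.2]
tcp_rot: [-3.141, 0.0, 1.227]
contact_force: [0.6, -0.6, -0.5]
grip_width: 70.4
finger_force: 0.0
```

arm_command:
  gripper: [70,70,70,70,70]
  dp:
    - [0,0,0]
    - [0,0,0]
    - [0,0,0]
    - [0,0,0]
    - [0,0,0]
  twist: [-1,-1,-1,-1,0]

```text
time: 3.85
tool_pos: [536.1, -163.9, 226.3]
tcp_rot: [-3.141, -0.0, 1.573]
contact_force: [0.5, 0.7, 0.1]
grip_width: 69.9
finger_force: 0.0
```

Run:
```python
from h import *
o=get_obs();im=capture("wrist");cv2.imwrite("pics/w1.png",im[:,:,::-1])
print(o['tool_pos'],o['tcp_rot'],o['dq'].round(3),o['grip_width'])
np.save("w1.npy",np.r_[o['tool_pos'],o['tcp_rot']])
```

```text
[ 536.0625187  -163.86096786  226.31563551] [-3.14079469e+00 -2.83823089e-04  1.57267208e+00] [ 0.001 -0.001 -0.001 -0.002 -0.002  0.041] 69.88978060310197
```

View pics/w1.png

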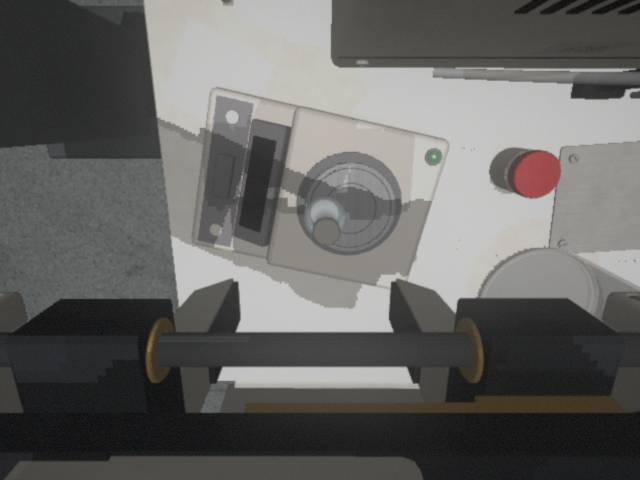

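The wrist view shows the pan centred near (350,207), the bulb at about (325,212) and the stopper at (327,231). The key is at about (225,177). Next I'll crop and cast the rays.

Run:
```python
from h import *
w=np.load("w1.npy");o=dict(tool_pos=w[:3],tcp_rot=w[3:])
C=cam("wrist",o)
for n,uv,z in [("pan",(350,207),64),("bulb",(325,212),80),("stop",(327,231),126),("key",(225,177),42)]: print(n,cast(C,uv,z)[0].round(1))
S=cam("scene")
for n,uv,z in [("pan",(314.3,313),64),("foot",(298.3,313),64),("stop",(297,285),124),("key",(238.5,311),42)]: print("scene",n,cast(S,uv,z)[0].round(1))
im=cv2.imread("pics/w1.png")[140:270,190:410]
im=cv2.convertScaleAbs(im,alpha=1.5)
# overlay candidate pan circle
c=cast(C,(350,207),64)[0];a=np.linspace(0,6.28,60)
big=cv2.resize(im,None,fx=3.5,fy=3.5,interpolation=cv2.INTER_CUBIC)
for ctr,r,z,col in [(c,40,64,(0,0,255)),(cast(C,(327,231),126)[0],12.5,64,(0,255,0))]:
    p=proj(C,np.c_[ctr[0]+r*np.cos(a),ctr[1]+r*np.sin(a),0*a+z]);p=((p-[190,140])*3.5).astype(int)
    for q in p: cv2.circle(big,tuple(int(v) for v in q),1,col,-1)
cv2.imwrite("pics/c1.png",big)
```

```text
pan [ 567.1 -156.3   64. ]
bulb [ 544.9 -157.    80. ]
stop [ 545.1 -160.1  126. ]
key [ 454.5 -133.6   42. ]
scene pan [ 567.1 -161.7   64. ]
scene foot [ 544. -161.   64.]
scene stop [ 544.6 -164.3  124. ]
scene key [ 452.2 -134.6   42. ]
```

View pics/c1.png

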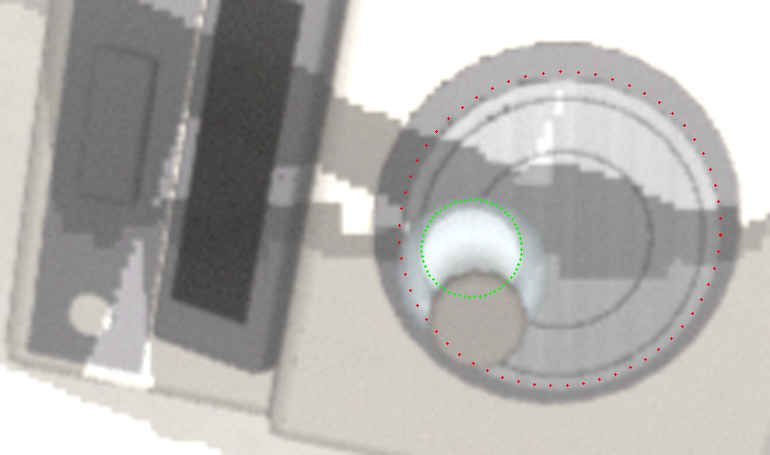

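With the circle fit refined, the pan is at about (568,−158) and the bottle at about (545,−161). The scene view agrees, and both put the bottle 23 mm short in x and about 2 mm off in y. I'll straddle the bottle with the fingers well open and push with the rear finger.

arm_command:
  gripper: [70,70,70,70,70]
  dp:
    - [0,0,0]
    - [0.06,0.36,0]
    - [0,0,1]
    - [0,0,1]
    - [0,0,1]
  twist: [-1,0,0,0,0]

```text
time: 4.53
tool_pos: [545.7, -161.5, 150.9]
tcp_rot: [3.141, 0.0, 1.658]
contact_force: [-0.8, 0.1, -0.2]
grip_width: 69.9
finger_force: 0.0
```

arm_command:
  gripper: [70,70,70,70,70]
  dp:
    - [0,0,0.8]
    - [0,0,0.8]
    - [0,0,0.8]
    - [0,0,0.6]
    - [0,0,0.16]
  twist: [0,0,0,0,0]

```text
time: 5.15
tool_pos: [544.9, -161.4, 71.7]
tcp_rot: [-3.14, -0.001, 1.66]
contact_force: [-1.0, -0.1, 0.8]
grip_width: 70.0
finger_force: 0.0
```

Run:
```python
from h import *
o=get_obs();print(o['tool_pos'],o['tcp_rot'],o['grip_width'],o['contact_force'])
im=capture("scene");im=cv2.imread("pics/scene0.png")*0+im[:,:,::-1]
cv2.imwrite("pics/c2.png",cv2.resize(im[230:400,180:400],None,fx=3.5,fy=3.5,interpolation=cv2.INTER_CUBIC))
```

```text
[ 544.93146024 -161.38041522   71.71892575] [-3.14025921e+00 -7.14284486e-04  1.65973050e+00] 70.04249427301562 [-1.02693681 -0.14665937  0.83325797]
```

View pics/c2.png

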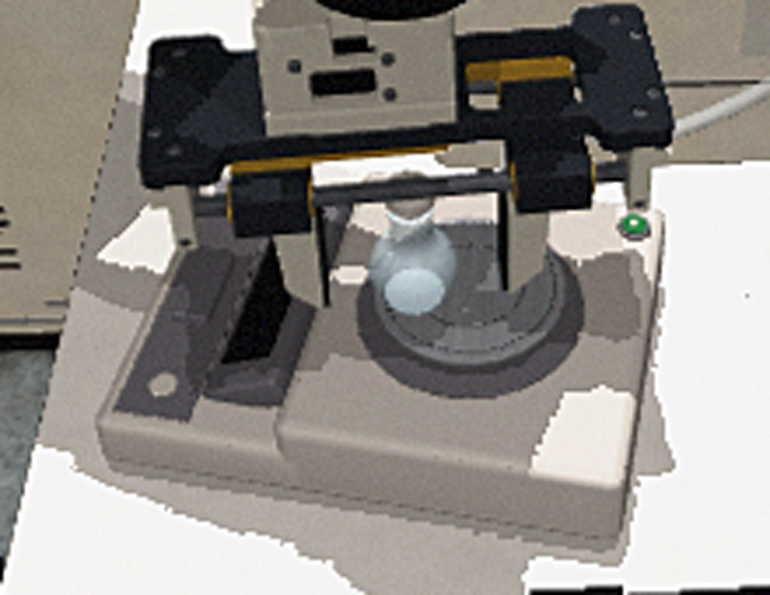

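The bottle is standing between the open fingers, with its foot at crop (415,290). I'll push slowly along tool +y.

arm_command:
  gripper: [70,70,70,70,70]
  dp:
    - [0,0.1,0]
    - [0,0.1,0]
    - [0,0.1,0]
    - [0,0.1,0]
    - [0,0.1,0]
  twist: [0,0,0,0,0]

```text
time: 5.82
tool_pos: [557.8, -160.5, 72.8]
tcp_rot: [3.141, 0.0, 1.661]
contact_force: [0.3, 0.0, -0.1]
grip_width: 70.0
finger_force: 0.0
```

arm_command:
  gripper: [70,70,70,70,70]
  dp:
    - [0,0.1,0]
    - [0,0.1,0]
    - [0,0.1,0]
    - [0,0.1,0]
    - [0,0.1,0]
  twist: [0,0,0,0,0]

```text
time: 6.45
tool_pos: [570.1, -159.4, 72.7]
tcp_rot: [-3.142, 0.0, 1.661]
contact_force: [-0.9, 0.6, 1.0]
grip_width: 70.0
finger_force: 0.1
```

arm_command:
  gripper: [70,70,70,70,70]
  dp:
    - [0,0.1,0]
    - [0,0.1,0]
    - [0,0.1,0]
    - [0,0.1,0]
    - [0,0.1,0]
  twist: [0,0,0,0,0]

```text
time: 7.08
tool_pos: [582.6, -158.3, 72.7]
tcp_rot: [3.142, 0.0, 1.661]
contact_force: [0.4, 0.1, -0.3]
grip_width: 70.2
finger_force: 0.1
```

Run:
```python
from h import *
o=get_obs();print(o['tool_pos'],o['tcp_rot'],o['grip_width'],o['contact_force'])
im=np.ascontiguousarray(capture("scene")[:,:,::-1])
cv2.imwrite("pics/c3.png",cv2.resize(im[230:400,180:400],None,fx=3.5,fy=3.5,interpolation=cv2.INTER_CUBIC))
```

```text
[ 582.61389473 -158.25202457   72.69851758] [3.14158888e+00 5.30741054e-05 1.66077123e+00] 70.20856954315816 [ 0.41454257  0.14525219 -0.29452009]
```

View pics/c3.png

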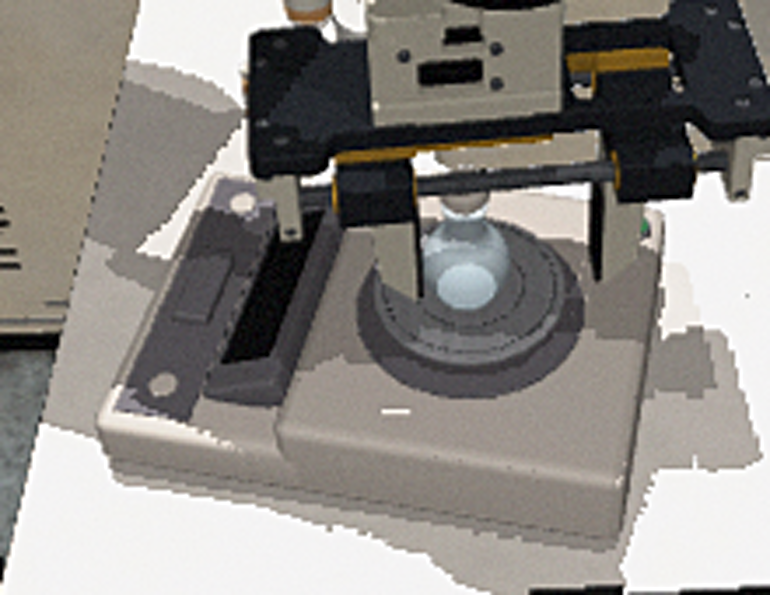

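The foot is now at crop (466,287) against a pan centre of about (470,292), so it is 1.5–2 mm off. I'll push 1.5 mm more, back off to centre and rise.

arm_command:
  gripper: [70,70,70,70,70]
  dp:
    - [0,0.06,0]
    - [0,0,0]
    - [0,-0.1,0]
    - [0,-0.26,0]
    - [0,-0.3,0]
  twist: [0,0,0,0,0]

```text
time: 7.75
tool_pos: [566.9, -159.7, 72.7]
tcp_rot: [-3.141, 0.0, 1.661]
contact_force: [-0.6, 0.5, -0.3]
grip_width: 70.2
finger_force: 0.0
```

arm_command:
  gripper: [70,70,70,70,70]
  dp:
    - [0,0,-0.3]
    - [0,0,-0.8]
    - [0,0,-1]
    - [0,0,-1]
    - [0,0,-1]
  twist: [0,0,0,0,0]

```text
time: 8.38
tool_pos: [567.6, -159.7, 176.8]
tcp_rot: [3.141, 0.0, 1.661]
contact_force: [-0.1, -0.0, -0.2]
grip_width: 69.9
finger_force: 0.0
```

arm_command:
  gripper: [70,70,70,70,70]
  dp:
    - [0,0,-1]
    - [0,0,-1]
    - [0,0,0]
    - [0,0,0]
    - [0,0,0]
  twist: [0,0,0,0,0]

```text
time: 9.0
tool_pos: [567.0, -159.4, 224.0]
tcp_rot: [-3.14, -0.001, 1.661]
contact_force: [-0.1, -0.1, -0.4]
grip_width: 70.2
finger_force: 0.0
```

Run:
```python
from h import *
o=get_obs();im=np.ascontiguousarray(capture("wrist")[:,:,::-1]);s=np.ascontiguousarray(capture("scene")[:,:,::-1])
cv2.imwrite("pics/w2.png",im);cv2.imwrite("pics/s2.png",s)
np.save("w2.npy",np.r_[o['tool_pos'],o['tcp_rot']]);C=cam("wrist",o)
pc=proj(C,[567.9,-157.6,64])[0];print(o['tool_pos'],o['tcp_rot'],pc)
x0,y0=int(pc[0])-60,int(pc[1])-60
big=cv2.convertScaleAbs(cv2.resize(im[y0:y0+120,x0:x0+120],None,fx=4.5,fy=4.5,interpolation=cv2.INTER_CUBIC),alpha=1.6)
a=np.linspace(0,6.28,60)
for q in (proj(C,np.c_[567.9+40*np.cos(a),-157.6+40*np.sin(a),0*a+64])-[x0,y0])*4.5: cv2.circle(big,tuple(int(v) for v in q),1,(0,0,255),-1)
print(x0,y0)
cv2.imwrite("pics/c4.png",big)
```

```text
[ 567.00560321 -159.40585115  224.00632529] [-3.13970023e+00 -9.41581426e-04  1.66078590e+00] [315.85698268 214.17583218]
255 154
```

View pics/c4.png

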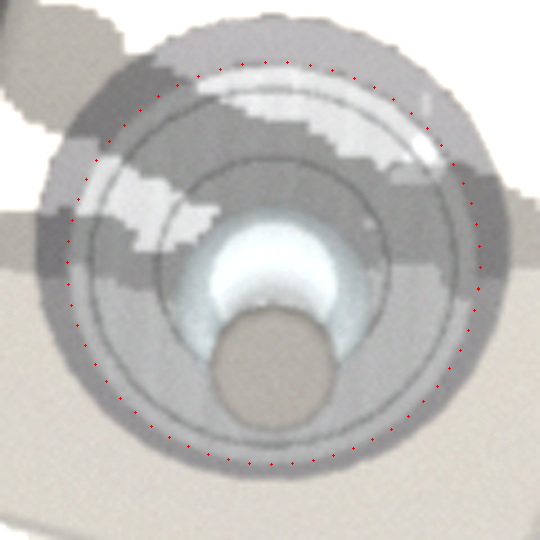

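The pan's true projected centre is about crop (274,271), the foot disc is at (273,283) and the stopper at (274,368). That leaves a residual of about 1–2.5 mm in y and almost none in x. I'll check it with the stopper and locate the key.

Run:
```python
from h import *
w=np.load("w2.npy");o=dict(tool_pos=w[:3],tcp_rot=w[3:]);C=cam("wrist",o)
f=lambda x,y:(255+x/4.5,154+y/4.5)
print("pan",cast(C,f(274,271),64)[0],"stop",cast(C,f(274,368),[126][0])[0],"foot",cast(C,f(273,283),64)[0])
S=cam("scene");im=cv2.imread("pics/s2.png");
print("pan scene true ctr", proj(S,[567.5,-161,64]))
w1=np.load("w1.npy");C1=cam("wrist",dict(tool_pos=w1[:3],tcp_rot=w1[3:]))
key=(190+120/3.5,140+124/3.5);k=cast(C1,key,42)[0];p=cast(C1,(351,208),64)[0];print("key",k,"pan",p,np.linalg.norm((p-k)[:2]))
cv2.imwrite("pics/c5.png",cv2.resize(im[250:390,200:390],None,fx=4,fy=4,interpolation=cv2.INTER_CUBIC))
```

```text
pan [ 567.93151145 -157.63887545   64.        ] stop [ 567.84773874 -158.3474238   126.        ] foot [ 567.95707456 -160.04128357   64.        ]
pan scene true ctr [[314.54574011 312.62642464]]
key [ 453.88816746 -132.12619592   42.        ] pan [ 567.99318943 -157.19169902   64.        ] 116.8256627870128
```

View pics/c5.png

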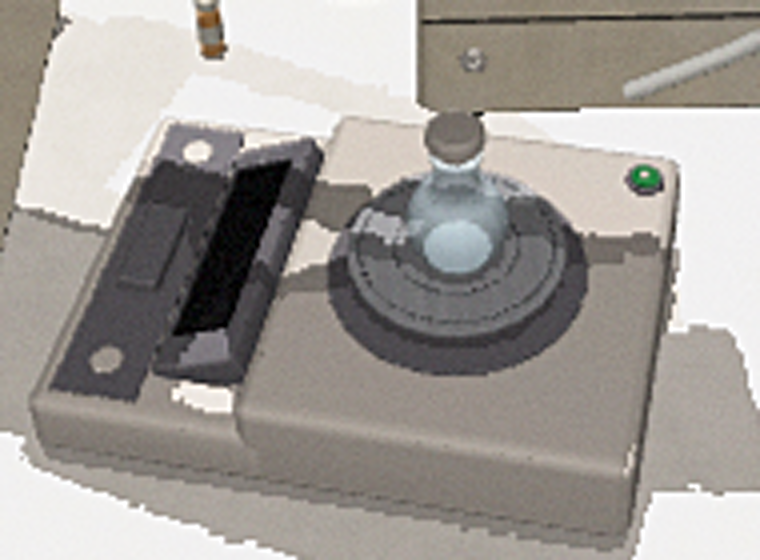

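The bottle stands upright and centred; the stopper ray puts it less than 1 mm from the pan's centre. The key is at (453.7,−133), 117 mm from the pan centre against a nominal 118, and the balance yaw is about −12.5°. I'll go above the key with the fingers closed and turned along the bar.

arm_command:
  gripper: [70,60,40,20,0]
  dp:
    - [0.3,-0.88,0]
    - [0.29,-0.88,0]
    - [0.29,-0.88,0]
    - [0.29,-0.89,0]
    - [0.29,-0.89,0]
  twist: [0,0,0,0,0]

```text
time: 9.72
tool_pos: [453.3, -133.0, 224.8]
tcp_rot: [-3.141, -0.0, 1.661]
contact_force: [-0.1, -0.3, -0.2]
grip_width: 34.7
finger_force: 0.0
```

arm_command:
  gripper: [0,0,0,0,0]
  dp:
    - [0,0,0]
    - [0,0,0]
    - [0,0,0]
    - [0,0,0]
    - [0,0,0]
  twist: [-1,-1,-1,-1,-1]

```text
time: 10.35
tool_pos: [454.0, -133.1, 224.8]
tcp_rot: [-3.141, -0.001, 2.1]
contact_force: [-0.1, -0.4, 0.2]
grip_width: 0.4
finger_force: 0.0
```

arm_command:
  gripper: [0,0,0,0,0]
  dp:
    - [0,0,0]
    - [0,0,0]
    - [0,0,0]
    - [0,0,0]
    - [0,0,0]
  twist: [-1,-1,-1,-1,-1]

```text
time: 10.98
tool_pos: [454.0, -133.1, 224.8]
tcp_rot: [-3.141, -0.001, 2.536]
contact_force: [-0.5, -0.4, 0.2]
grip_width: 0.4
finger_force: 0.0
```

arm_command:
  gripper: [0,0,0,0,0]
  dp:
    - [0,0,1]
    - [0,0,1]
    - [0,0,1]
    - [0,0,1]
    - [0,0,0.5]
  twist: [-1,-1,-1,-1,-0.5]

```text
time: 11.6
tool_pos: [453.4, -132.8, 111.1]
tcp_rot: [3.141, -0.003, 2.928]
contact_force: [-0.5, -0.2, 0.8]
grip_width: 0.3
finger_force: 0.0
```

arm_command:
  gripper: [0,0,0,0,0]
  dp:
    - [0,0,0.8]
    - [0,0,0.6]
    - [0,0,0.4]
    - [0,0,0]
    - [0,0,0]
  twist: [0,0,0,0,0]

```text
time: 12.22
tool_pos: [454.5, -133.3, 68.1]
tcp_rot: [-3.141, 0.001, 2.926]
contact_force: [-0.5, -0.2, 0.2]
grip_width: 0.5
finger_force: 0.0
```

Run:
```python
from h import *
o=get_obs();print(o['tool_pos'],o['tcp_rot'],o['grip_width'],o['contact_force'])
im=np.ascontiguousarray(capture("scene")[:,:,::-1])
cv2.imwrite("pics/c6.png",cv2.resize(im[230:390,190:390],None,fx=3.7,fy=3.7,interpolation=cv2.INTER_CUBIC))
```

```text
[ 454.49673134 -133.33193951   68.11801188] [-3.14135997e+00  7.71887016e-04  2.92614331e+00] 0.5474498054731931 [-0.49493379 -0.17304688  0.20944429]
```

View pics/c6.png

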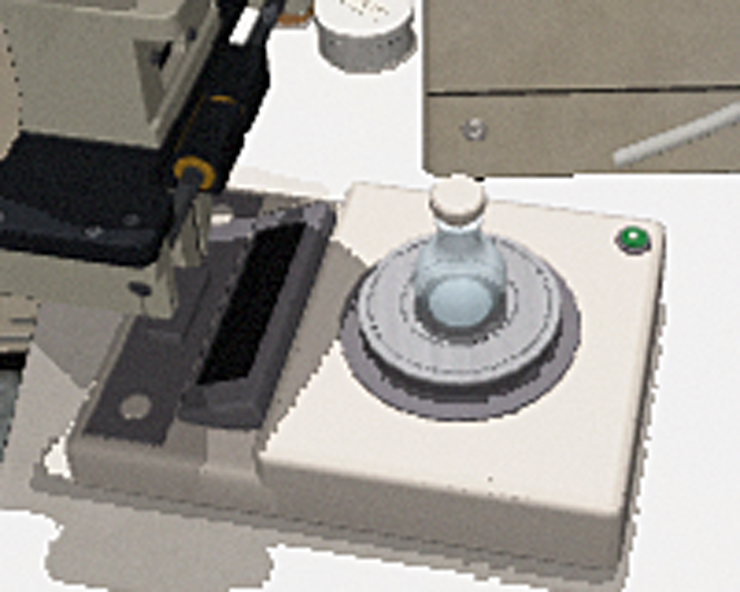

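The closed fingertips hang just over the key and the bottle is still centred, with its foot at crop (460,300). Before going lower, I'll check numerically that the gripper's ends clear the dropper and the vial.

Run:
```python
from h import *
S=cam("scene")
for n,uv in [("dropper",(267,236)),("vial",(252.5,263)),("tin",(289,247)),("vialb",(291,222))]:
    p=cast(S,uv,0)[0];d=p[:2]-[454.5,-133.3];y=2.926
    print(n,p.round(),"tool x,y",round(d@[np.cos(y),np.sin(y)]),round(d@[np.sin(y),-np.cos(y)]))
```

```text
dropper [476.  98.   0.] tool x,y 28 230
vial [455.  20.   0.] tool x,y 32 150
tin [521.  63.   0.] tool x,y -23 206
vialb [522. 142.   0.] tool x,y -7 283
```

arm_command:
  gripper: [0,0,0,0,0]
  dp:
    - [0,0,0.4]
    - [0,0,0.3]
    - [0,0,0.1]
    - [0,0,0.06]
    - [0,0,0]
  twist: [0,0,0,0,0]

```text
time: 12.9
tool_pos: [454.2, -133.2, 46.2]
tcp_rot: [-3.142, -0.0, 2.926]
contact_force: [0.5, 0.2, -0.3]
grip_width: 0.3
finger_force: 0.0
```

Everything is well clear, so I'll press down to about z = 38.5, hold and release.

arm_command:
  gripper: [0,0,0,0,0]
  dp:
    - [0,0,0.08]
    - [0,0,0.08]
    - [0,0,0.08]
    - [0,0,0.06]
    - [0,0,0]
  twist: [0,0,0,0,0]

```text
time: 13.52
tool_pos: [454.3, -133.3, 39.6]
tcp_rot: [-3.141, 0.001, 2.926]
contact_force: [-2.3, 0.4, 11.4]
grip_width: 0.4
finger_force: 6.0
```

The force is 11.4 N at 39.6 mm, so the key is against its stop. I'll press slightly more to be sure, then release and rise.

arm_command:
  gripper: [0,0,0,0,0]
  dp:
    - [0,0,0.03]
    - [0,0,0]
    - [0,0,0]
    - [0,0,0]
    - [0,0,0]
  twist: [0,0,0,0,0]

```text
time: 14.15
tool_pos: [454.4, -133.3, 39.5]
tcp_rot: [-3.141, 0.001, 2.926]
contact_force: [-5.5, 1.9, 18.8]
grip_width: 0.4
finger_force: 9.6
```

arm_command:
  gripper: [0,0,0,0,0]
  dp:
    - [0,0,-0.1]
    - [0,0,-0.2]
    - [0,0,-0.6]
    - [0,0,-1]
    - [0,0,-1]
  twist: [0,0,0,0,0]

```text
time: 14.78
tool_pos: [453.9, -133.1, 111.0]
tcp_rot: [3.141, -0.001, 2.926]
contact_force: [0.1, -0.0, 0.3]
grip_width: 0.5
finger_force: 0.0
```

arm_command:
  gripper: [0,0,0,0,0]
  dp:
    - [0,0,-1]
    - [0,0,-1]
    - [0,0,0]
    - [0,0,0]
    - [0,0,0]
  twist: [0,0,0,0,0]

```text
time: 15.4
tool_pos: [453.6, -132.9, 159.3]
tcp_rot: [3.141, -0.002, 2.926]
contact_force: [-0.3, 0.3, 0.5]
grip_width: 0.4
finger_force: 0.0
```

Run:
```python
from h import *
o=get_obs();print(o['tool_pos'])
a=capture("scene")[:,:,::-1].astype(int);b=cv2.imread("pics/s2.png").astype(int)
# stopper & foot check: bright bluish foot centroid then / now
for im in (b,a):
    r=im[295:330,295:335];m=(r[:,:,0]-r[:,:,2]>18)&(r.sum(2)>430);y,x=np.nonzero(m);print(len(x),x.mean()+295 if len(x) else 0,y.mean()+295 if len(y) else 0)
```

```text
[ 453.55970106 -132.91746907  159.32630929]
182 313.9835164835165 309.85164835164835
155 313.8 310.0258064516129
```

The bottle is undisturbed. The sideways force during the press makes me want to confirm that the key, not the display edge, took the load. There is plenty of time, so I'll press again 2.5 mm further to the front and profile the force against depth.

arm_command:
  gripper: [0,0,0,0,0]
  dp:
    - [0.1,0,1]
    - [0,0,1]
    - [0,0,1]
    - [0,0,1]
    - [0,0,0.5]
  twist: [0,0,0,0,0]

```text
time: 16.08
tool_pos: [450.9, -132.3, 46.3]
tcp_rot: [3.141, -0.003, 2.926]
contact_force: [0.6, 0.1, 0.1]
grip_width: 0.2
finger_force: 0.0
```

arm_command:
  gripper: [0,0,0,0,0]
  dp:
    - [0,0,0.2]
    - [0,0,0]
    - [0,0,0]
    - [0,0,0]
    - [0,0,0]
  twist: [0,0,0,0,0]

```text
time: 16.7
tool_pos: [451.9, -132.7, 43.3]
tcp_rot: [-3.141, 0.001, 2.926]
contact_force: [0.9, -0.2, -0.2]
grip_width: 0.8
finger_force: 0.0
```

arm_command:
  gripper: [0,0,0,0,0]
  dp:
    - [0,0,0.04]
    - [0,0,0]
    - [0,0,0]
    - [0,0,0]
    - [0,0,0]
  twist: [0,0,0,0,0]

```text
time: 17.32
tool_pos: [451.9, -132.7, 42.0]
tcp_rot: [-3.141, 0.0, 2.926]
contact_force: [0.9, -0.2, 0.7]
grip_width: 0.2
finger_force: 0.4
```

arm_command:
  gripper: [0,0,0,0,0]
  dp:
    - [0,0,0.04]
    - [0,0,0]
    - [0,0,0]
    - [0,0,0]
    - [0,0,0]
  twist: [0,0,0,0,0]

```text
time: 17.95
tool_pos: [451.9, -132.7, 41.0]
tcp_rot: [-3.141, 0.0, 2.926]
contact_force: [1.5, -0.6, 1.7]
grip_width: 0.6
finger_force: 0.9
```

arm_command:
  gripper: [0,0,0,0,0]
  dp:
    - [0,0,0.04]
    - [0,0,0]
    - [0,0,0]
    - [0,0,0]
    - [0,0,0]
  twist: [0,0,0,0,0]

```text
time: 18.58
tool_pos: [451.8, -132.7, 40.0]
tcp_rot: [-3.141, 0.0, 2.926]
contact_force: [0.4, -0.8, 3.0]
grip_width: 0.4
finger_force: 1.5
```

arm_command:
  gripper: [0,0,0,0,0]
  dp:
    - [0,0,0.04]
    - [0,0,0]
    - [0,0,0]
    - [0,0,0]
    - [0,0,0]
  twist: [0,0,0,0,0]

```text
time: 19.2
tool_pos: [451.9, -132.7, 39.7]
tcp_rot: [-3.141, 0.001, 2.926]
contact_force: [-1.3, -0.4, 11.0]
grip_width: 0.7
finger_force: 5.5
```

arm_command:
  gripper: [0,0,0,0,0]
  dp:
    - [0,0,0.04]
    - [0,0,0]
    - [0,0,0]
    - [0,0,0]
    - [0,0,0]
  twist: [0,0,0,0,0]

```text
time: 19.82
tool_pos: [451.9, -132.8, 39.5]
tcp_rot: [-3.141, 0.001, 2.926]
contact_force: [-3.1, 1.6, 21.2]
grip_width: 0.4
finger_force: 10.5
```

The profile is clear: about 1 N/mm over 3 mm, then a hard stop. The key is right down, and I'll release it.

arm_command:
  gripper: [0,0,0,0,0]
  dp:
    - [0,0,-0.1]
    - [0,0,-0.2]
    - [0,0,-0.6]
    - [0,0,-1]
    - [0,0,-1]
  twist: [0,0,0,0,0]

```text
time: 20.45
tool_pos: [450.9, -132.2, 110.6]
tcp_rot: [3.141, -0.003, 2.926]
contact_force: [-0.0, -0.1, -0.2]
grip_width: 0.6
finger_force: 0.0
```

arm_command:
  gripper: [0,0,0,0,0]
  dp:
    - [0,0,-1]
    - [0,0,-1]
    - [0,0,0]
    - [0,0,0]
    - [0,0,0]
  twist: [0,0,0,0,0]

```text
time: 21.08
tool_pos: [451.0, -132.3, 159.2]
tcp_rot: [3.141, -0.003, 2.926]
contact_force: [-0.7, -1.1, 0.2]
grip_width: 0.5
finger_force: 0.0
```

Run:
```python
from h import *
a=capture("scene")[:,:,::-1].astype(int);r=a[295:330,295:335];m=(r[:,:,0]-r[:,:,2]>18)&(r.sum(2)>430);y,x=np.nonzero(m);print(len(x),x.mean()+295,y.mean()+295, get_obs()['tool_pos'])
print(close_job())
```

```text
168 314.1011904761905 309.6190476190476 [ 451.14923738 -132.39302361  159.40209592]
the job is handed in; nothing more can be done
None
```

The bottle stands upright within an estimated 1–2.5 mm of the pan's centre, the tare key was pressed to its stop (twice, the second to confirm it) and released, and the job was handed in at about 21 s; the hand-in returned no verdict.

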